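# Clear and open the dust extractor's filter panel

## Robot

A 6-joint arm with a two-finger parallel gripper is mounted at the origin on the work surface. World frame = base frame: x ahead of the robot, y to its left, z up, the work surface at z = 0. Lengths are in m, angles in rad, forces in N, time in s.
With the tool pointing down it reaches from about 0.3 to 0.75 m from the base axis. Payload 8.5 kg.
Tool frame: the origin (TCP) lies between the finger pads; the fingertips stand 14 mm ahead of it and the grasp point (between the pads) lies 5 mm behind it (bot.tips_ahead is the distance from the TCP to the fingertips, in m); z points along the fingers, y is the line along which they close (so a half turn about z gives the same grasp; the last joint's range is limited). The gripper opens to 88 mm and grips with 3 to 60 N. Pads are 18 mm wide; open, the fingers measure 123 mm over their backs; the gripper's body (75 mm by 187 mm) begins 45 mm behind the grasp point.
Start: joints at [-1.445, 0.381, 1.297, -0, 1.464, -0.215], TCP at [0.184, -0.518, 0.253] pointing down, gripper open.
Joint ranges: [-3.11, 3.11], [-0.89, 2.33], [0.22, 2.48], [-1.42, 4.56], [0.17, 2.85], [-2.88, 2.88]. Speed limits (rad/s): [2.39, 2.39, 3.14, 3.14, 3.14, 3.14].

## Interface

Orientations are given as a unit quaternion [w, x, y, z].
In Python, from rig import observe, snapshot, order, bot gives the robot as it stands.
- The arm moves only by the tool carry_out, never from a script. Its argument "commands" is a list of rows, each an object with "fingers": the opening, from 0 (shut) to 1 (fully open); "dp": the shift along the tool's x, y, z as a fraction of full scale, a list of three; "rotation": the turn, a rotation vector about the tool's x, y, z as a fraction of full scale, a list of three. A call has 1 to 8 rows; each row shifts and turns the commanded pose from where the row before left it, along the tool's axes as they then stand; what a row does not reach is not made up. Full scale, the value 1, is 3 cm for a shift and 6 degrees for a turn. A row lasts 1/8 s, in which the tool goes at most 62.5 mm and 10.7 degrees, less where a joint would pass 70% of its speed; a pose out of reach is approached as far as the arm can. A call with a number of a shift or a turn outside -1 to 1 is refused whole. A call with a gripper value outside its range is refused whole. The fingers move at their own pace and stop on an object; the grip force is fixed at half the most. Time passes only in rows, so rows that do not move let the fingers close. It gives the time, the measured TCP pose, the force, the opening and the grip force at its end, in the units of the state.
- observe(): the state, without advancing time (a new reading comes with each control period).
- snapshot(name): name is "scene" or "side" or "wrist"; returns a dict with "frame" (480x640x3 uint8, red, green, blue), "depth" (480x640 float32, m along the optical axis (not along the pixel's ray), 0 where there is no reading), "mtx" (3x3 intrinsics, pixels), "R" (3x3) and "t" (3): a world point X has camera coordinates R X + t. Camera axes: x right, y down, z forward; pixel columns grow to the right and rows downward; lengths in m; the calibration is good to about 2 mm. A picture is of the moment at which its call begins.
- order.hand_in(): hands the job in; it is judged then, once.
The state is a dict: "clock": time; "q": joint angles; "qvel": joint speeds; "joint_torque": joint torques, N m; "tcp_pos": TCP position; "orientation": TCP orientation; "ft_force": force on the tool from outside, world axes, zero at the start; "wrist_torque": the same for the moment, N m; "width": finger opening in m; "finger_force": force on a finger pad.
Only numpy, scipy, OpenCV 4.12 (cv2) and the standard library are available. Lean on these libraries where they do the work, as an engineer would, in place of code of your own. Each camera call takes 0.05 s, during which the arm holds its last target. There are 200 camera calls.

## Task

Get at the dust extractor's filter: first lift the dipping basket that hangs over the panel off its hook and set it down gently, upright and flat in the drip tray. Then turn both quarter-turn fasteners on the box fully to unlocked (wings parallel to the panel's edge), and only then swing the access panel up until it stands upright, and leave it open. Do not disturb the other things on the bench.

Things in the scene. Friction and masses are not known exactly. Their poses are not given: they have to be found in the camera images.
- filter_box: painted grey steel box, 240 (own x) x 320 (own y) x 90 mm tall, fixed to the bench; origin at the centre of its underside, x away from the robot, y to its left. Its top holds the access panel; the near 49 mm of the top is a fixed rim that carries the two fasteners (pivots at x = -95, y = +115 and -115 mm).
- panel (a joint): swing of the access panel in the box top: 0 shut, grows as its near edge lifts up and away from the robot, 1.57 upright, stop at 1.6 rad. Stiff hinge, it stays where left; opening takes 3 to 7 N at the handle. A locked fastener holds it shut (cam nose 2 mm above its near edge); free when both are turned beyond about 1.2 rad. Panel: aluminium, 169 deep x 258 wide x 6 mm, flush with the rim.
- panel_hinge (a point): middle of the panel's hinge line, 170 mm behind its near edge, which runs along the box's y at box x = +100 mm, height 87 mm
- panel_handle (a point): middle of the panel's pull handle: a round steel bar, 12 mm thick, 80 mm long along the box's y, axis 39 mm above the panel, on two end posts. 158 mm from the hinge line along the panel and 30 mm left of the panel's middle. The point turns with the panel.
- fastener_left (a joint): turn of the left (box +y) quarter-turn fastener: 0 fully locked (wing along the box's x, cam nose over the panel edge); opens counter-clockwise seen from above, the nose swinging outward to the left; 1.57 = unlocked (wing parallel to the panel edge), where it stops. Stays where it is left; takes about 0.06 Nm.
- fastener_right (a joint): turn of the right (box -y) fastener, the mirror image: 0 fully locked, opens clockwise seen from above, the nose swinging outward to the right; 1.57 = unlocked, where it stops. About 0.06 Nm.
- fastener_left_grip (a point): on the left fastener's vertical axis, 30 mm above the rim (height 120 mm): middle of its wing, an upright steel bar 66 long x 12 thick x 31 mm tall (from 11 to 42 mm above the rim). x axis along the wing, towards the cam nose (nose: 16 wide, 42 mm long from the axis, below the wing)
- fastener_right_grip (a point): the same point on the right fastener
- hook_arm: fixed steel post, 16 mm thick, 320 mm tall, 18 mm off the box's right side; at its upper end a flat arm (16 mm wide) reaches along its own +y, over the panel, dips to a hook seat and turns up at the tip. Origin at the post's foot.
- hook_seat (a point): middle of the hook's seat on which the basket's grip rests: 83 mm from the post along the arm (own +y), height 285 mm
- hook_tip (a point): top of the hook's upturned tip: 25 mm beyond the seat along own +y and 21 mm above it
- basket: glaze dipping basket, aluminium box 130 (own x) x 100 (own y) x 40 mm with a rigid bail, 0.25 kg or so; origin at the centre of its underside. The bail: two 8 mm wide steel uprights at x = +-61 mm carry a wooden grip. The arm passes through the bail: raise the grip over the tip (30 to 50 mm), then move it along the arm's +y at least 60 mm.
- basket_grip (a point): middle of the basket's wooden grip: round, 22 mm thick, 123 mm long along the basket's x, 135 mm above the underside. The hook seat holds it at its middle; it is free to either side.
- drip_tray: grey tray fixed on the bench, 230 (own x) x 200 (own y) x 18 mm, walls and floor 5 mm; origin at the centre of its underside. It may be left or right of the box.
- vase: white vase with dark bands on a banding wheel, fixed, 160 mm across, 222 mm tall; it stands on the side where the tray is not. Origin at the centre of its underside.
- glaze_jar: amber glass jar with a lid, 64 mm across, 90 mm tall; a bystander, origin at the centre of its underside
- glaze_bottle: white plastic bottle, 64 mm across, 170 mm tall; a bystander, origin at the centre of its underside
- bowl: white bowl, 110 mm across, 50 mm tall; a bystander, origin at the centre of its underside
- mug: blue mug, 76 mm across, 85 mm tall, handle at its +y; a bystander, origin at the centre of its underside
- slip_can: steel can, 68 mm across, 75 mm tall; a bystander, origin at the centre of its underside
- tool_pot: terracotta pot, 80 mm across, 100 mm tall, with wooden tools standing in it up to about 200 mm; a bystander, origin at the centre of its underside
- brush: flat brush lying down along its own x axis, 170 mm long; a bystander, origin on its underside
Not all that is in view belongs to the job. Of the things that look like the basket, the smaller one is meant.

How it is judged:
On the way, in this order (a step that is already met when the one before it is completed fails the run):
1. the basket is off the hook and stands released in the drip tray (z of basket in the frame of drip_tray below 0.012 m and horizontal distance between basket and drip_tray below 0.06 m and angle between basket's own z axis and vertical below 0.1 rad and linear speed of basket below 0.03 m/s and contact force between the fingers and basket below 0.2 N), for 0.2 s.
2. both fasteners are turned to unlocked while the panel is still shut (value of joint each of fastener_left, fastener_right above 1.3 rad and value of joint panel below 0.08 rad), for 0.2 s.
3. the panel is swung up to upright (value of joint panel above 1.35 rad), for 0.2 s.
At the end, for the whole second after the job is handed in: The basket stands at rest in the drip tray, flat on its floor (within 6 degrees of upright, its centre within 60 mm of the tray's), both fasteners are turned beyond 1.3 rad, and the panel stands open beyond 1.35 rad (77 degrees), at rest (all of step 1 and value of joint each of fastener_left, fastener_right above 1.3 rad and value of joint panel above 1.35 rad and velocity of joint panel below 0.05 rad/s); the robot touches nothing.
It fails at once if the basket is dropped or thrown down (faster than 0.6 m/s within 60 mm of the bench) (height (world z) of basket below 0.06 m and linear speed of basket above 0.6 m/s).
It fails at once if the basket is tipped by more than 35 degrees (angle between basket's own z axis and vertical above 0.6 rad).
It fails at once if the panel is forced up while a fastener is locked (value of joint panel above 0.15 rad and not (value of joint each of fastener_left, fastener_right above 1 rad)).
It fails at once if another thing on the bench is pushed more than 30 mm or tipped over (distance of any of glaze_jar, glaze_bottle, bowl, mug, slip_can, brush, tool_pot from where it was at the start of the episode above 0.03 m or angle between any of glaze_jar, glaze_bottle, bowl, mug, slip_can, tool_pot's own z axis and vertical above 0.5 rad).
It fails at once if the vase is struck (over 5 N) (contact force between the arm and vase above 5 N).
It also fails if it takes over 72 s, if anything falls off the work surface, if the arm or the gripper's body presses on something with over 40 N, if the wrist force passes 120 N, or if a joint passes its speed limit or range.

## Working session

There is one attempt and no reset: what is moved stays moved. The work goes in short steps, Python scripts to look and compute and a tool call to move; the robot and the scene stay as the last step left them, time stands still between calls to the robot, and variables do not carry over. Pictures are saved under pics/ and viewed, at most 10 in all, crops included, and the job is handed in when it is done.

Besides the shell and the picture viewer there is one more tool, called after "Request:" by a JSON object that holds its "name" and its "arguments". carry_out: Moves the arm, as the interface text tells. Its arguments: {"type":"object","properties":{"commands":{"type":"array","items":{"type":"object","properties":{"fingers":{"type":"number"},"dp":{"type":"array","items":{"type":"number"}},"rotation":{"type":"array","items":{"type":"number"}}}}}},"required":["commands"]}

```bash
ls; mkdir -p pics
cat > h.py <<'E'
import numpy as np, cv2
from rig import observe, snapshot, order, bot
def save(n,f): cv2.imwrite(f'pics/{n}.png',cv2.cvtColor(f,cv2.COLOR_RGB2BGR))
def world(s,u,v,z=None,r=1):
    """pixel -> world by depth, or by plane height z"""
    K=np.array(s['mtx']);R=np.array(s['R']);t=np.array(s['t'])
    ray=np.linalg.inv(K)@[u,v,1]; c=-R.T@t; d=R.T@ray
    if z is not None: return c+d*(z-c[2])/d[2]
    w=s['depth'][int(v)-r:int(v)+r+1,int(u)-r:int(u)+r+1]; w=w[w>0]
    return c+d*np.median(w)
def proj(s,X):
    p=np.array(s['mtx'])@(np.array(s['R'])@np.array(X)+s['t']); return p[:2]/p[2]
E
python3 - <<'E'
from h import *
import pickle
for n in('scene','side','wrist'):
    s=snapshot(n); save(n+'0',s['frame']); pickle.dump(s,open(n+'.pkl','wb'))
    print(n,-np.array(s['R']).T@s['t'])
print(observe())
E
```

```text
pics
scene [1.06892624 0.34926532 1.15578501]
side [-0.02253505  0.93233373  1.03285565]
wrist [ 0.25181094 -0.49362653  0.38582856]
{'clock': 0.15, 'q': array([-1.44531127e+00,  3.81052273e-01,  1.29800355e+00, -1.71583760e-05,
        1.46362436e+00, -2.15273733e-01]), 'qvel': array([ 0.00034468, -0.00123499, -0.0033149 , -0.00023636, -0.00027965,
        0.00081146]), 'joint_torque': array([ 3.59567690e-03, -4.38078010e+01, -2.24616140e+01,  7.14485231e-02,
        3.43116210e-02, -8.27851272e-05]), 'tcp_pos': array([ 0.18379424, -0.51817818,  0.25230171]), 'orientation': array([-5.43599251e-04,  9.85520207e-01,  1.69557148e-01,  1.58828689e-05]), 'ft_force': array([-0.99988994, -0.21157938,  0.70204864]), 'wrist_torque': array([ 0.04101955, -0.05778602,  0.01727562]), 'finger_force': 0.0, 'width': 0.08790751279904051}
```

View pics/scene0.png

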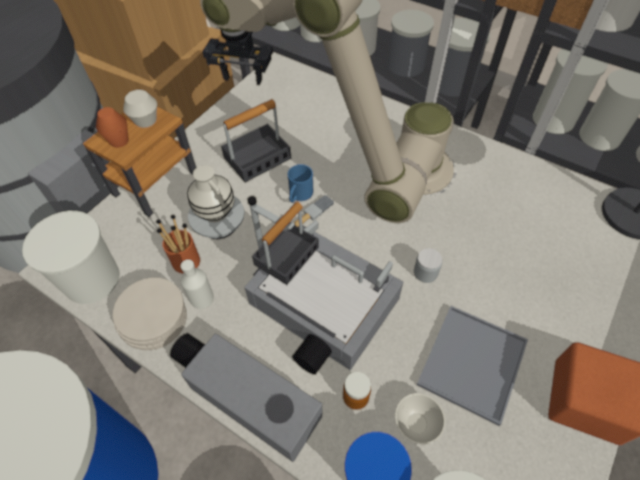

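View pics/side0.png

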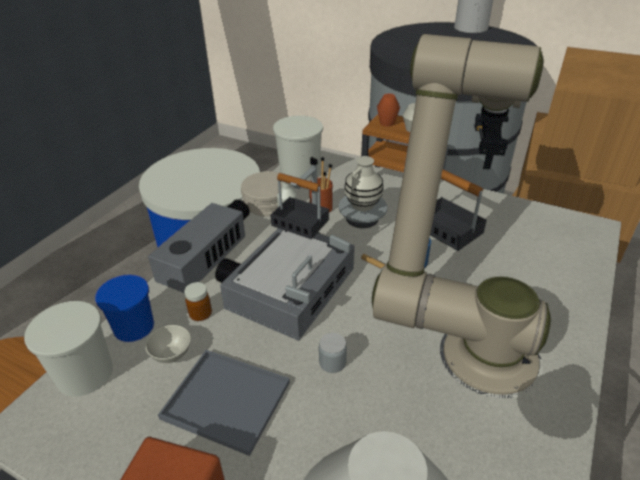

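Candidates for the basket are the one hanging on the hook over the box (scene 285,250; side 300,215) and a larger one standing on the bench (scene 257,150; side 458,222). The hanging, smaller one is meant. The tray (scene 472,362) is left of the box, and the vase (210,195) is on the right. Next I'll check the choice in one close crop.

Run:
```python
from h import *
import pickle
a=pickle.load(open('scene.pkl','rb'));b=pickle.load(open('side.pkl','rb'))
A=cv2.resize(a['frame'][185:365,235:410],None,fx=3,fy=3,interpolation=cv2.INTER_CUBIC)
save('c1',A)
B=cv2.resize(b['frame'][160:340,215:365],None,fx=3.3,fy=3.3,interpolation=cv2.INTER_CUBIC)
save('c2',B)
print(A.shape,B.shape)
```

```text
(540, 525, 3) (594, 495, 3)
```

View pics/c1.png

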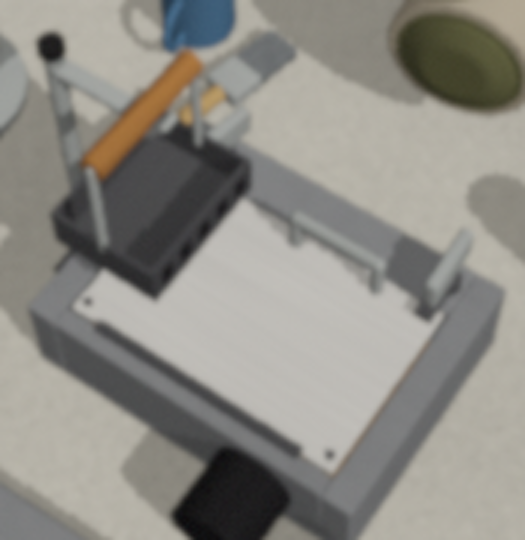

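View pics/c2.png

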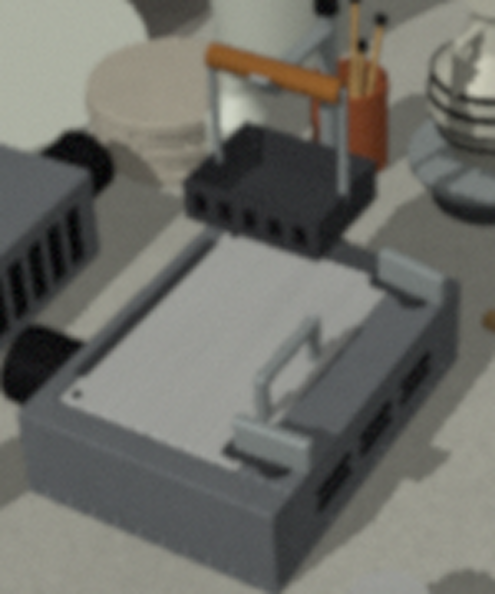

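The crops confirm it: the hanging basket's wooden grip runs from c1 (90,160) to (190,60), the arm passes under its middle, and both wings (c1 (450,265) and (235,125)) look locked. Now I'll measure poses from the depth clouds.

```bash
cat > m.py <<'E'
from h import *
import pickle
def cloud(s):
    K=np.array(s['mtx']);R=np.array(s['R']);t=np.array(s['t'])
    v,u=np.mgrid[:480,:640]; d=s['depth']
    c=np.stack([(u-K[0,2])/K[0,0]*d,(v-K[1,2])/K[1,1]*d,d],-1)
    P=(c-t)@R; P[d==0]=np.nan; return P
def rect(P,m):
    r=cv2.minAreaRect((P[m][:,:2]*1000).astype(np.float32)); return np.round(r[0],1),np.round(r[1],1),round(r[2],2),int(m.sum())
E
python3 - <<'E'
from m import *
for n in('scene','side'):
    s=pickle.load(open(n+'.pkl','rb'));P=cloud(s);f=s['frame'].astype(int)
    hsv=cv2.cvtColor(s['frame'],cv2.COLOR_RGB2HSV)
    x,y,z=P[...,0],P[...,1],P[...,2]
    c=[world(s,*((402.7,282.7) if n=='scene' else (215+275/3.3,160+520/3.3)),z=.09)]
    print(n,'near left corner',c)
    box=(abs(z-.09)<.005)&(x>.3)&(x<.75)&(abs(y)<.3)
    k,lab,st,ce=cv2.connectedComponentsWithStats(box.astype(np.uint8))
    i=1+np.argmax(st[1:,4]); print('box',rect(P,lab==i),np.nanmean(z[lab==i]))
    # orange grip
    g=(hsv[...,0]>5)&(hsv[...,0]<22)&(hsv[...,1]>140)&(z>.25)&(z<.35)&(x>.25)&(x<.7)&(abs(y)<.3)
    if g.sum()>20:
        k,lab,st,ce=cv2.connectedComponentsWithStats(g.astype(np.uint8)); i=1+np.argmax(st[1:,4]);m=lab==i
        q=P[m]; print('grip',rect(P,m),q.mean(0),np.percentile(q[:,2],[5,50,95]))
    # tray
    tr=(z>.008)&(z<.024)&(x>.25)&(x<.85)&(y>.15)&(y<.6)
    k,lab,st,ce=cv2.connectedComponentsWithStats(tr.astype(np.uint8)); i=1+np.argmax(st[1:,4]);print('tray',rect(P,lab==i))
    print('table z',np.nanmedian(z[(x>.3)&(x<.8)&(abs(y)<.4)&(z<.02)]))
    # handle/wings
    hd=(z>.115)&(z<.15)&(x>.25)&(x<.7)&(abs(y)<.3)
    k,lab,st,ce=cv2.connectedComponentsWithStats(hd.astype(np.uint8))
    for j in range(1,k):
        if st[j,4]>15: print('hd',ce[j].round(),rect(P,lab==j),np.percentile(z[lab==j],95))
E
```

```text
scene near left corner [array([0.45357375, 0.17330921, 0.09      ])]
box (array([562.8,   9.2]), array([321.9, 243.6]), 88.35, 8321) 0.08927327420154098
grip (array([583.5, -82.3]), array([ 18. , 117.3]), 88.35, 380) [ 0.5872076  -0.0806297   0.30294716] [0.29594669 0.30357428 0.30755806]
tray (array([508.4, 404.3]), array([233.9, 201.2]), 4.82, 1070)
table z -0.00019992691348556628
hd [389. 207.] (array([289.7,  38.6]), array([ 38.5, 142. ]), 17.26, 451) 0.14820283627636593
hd [311. 226.] (array([454.9, -99.5]), array([13.8, 42.7]), 82.82, 92) 0.13334095199452523
hd [347. 265.] (array([505.2,  41.8]), array([91. , 14.4]), 88.7, 195) 0.13582726686124044
hd [384. 272.] (array([471.9, 127.4]), array([65.1, 12.4]), 0.53, 148) 0.13375018474113498
side near left corner [array([0.44050469, 0.17317144, 0.09      ])]
box (array([563.1,   9.5]), array([326. , 252.5]), 88.59, 5303) 0.09155992202506272
grip (array([575.1, -79.2]), array([121.1,  25.3]), 4.99, 255) [ 0.57045764 -0.07902174  0.30316653] [0.29481078 0.30399147 0.30951766]
tray (array([506.8, 402.7]), array([234.6, 203.7]), 5.05, 1662)
table z 0.002770736122095929
hd [340. 242.] (array([ 459.9, -101.8]), array([16.3, 67.6]), 77.48, 168) 0.1358433763513042
hd [301. 267.] (array([500.6,  42.9]), array([90.1, 13. ]), 89.18, 150) 0.1384182522724755
hd [298. 292.] (array([467.5, 127.7]), array([67.1, 16.7]), 1.29, 201) 0.13545861989413166
hd [377. 308.] (array([275.7,  91.7]), array([19.8, 52.3]), 56.85, 137) 0.1491493443985881
```

Run:
```python
from m import *
S={n:pickle.load(open(n+'.pkl','rb')) for n in('scene','side')}
win={'scene':(255,195,310,250),'side':(270,165,325,195)}
ends={}
rays=[]
for n,s in S.items():
    hsv=cv2.cvtColor(s['frame'],cv2.COLOR_RGB2HSV);m=np.zeros((480,640),bool)
    a,b,c,d=win[n]; m[b:d,a:c]=((hsv[...,0]<25)&(hsv[...,1]>130)&(hsv[...,2]>90))[b:d,a:c]
    k,lab,st,ce=cv2.connectedComponentsWithStats(m.astype(np.uint8)); i=1+np.argmax(st[1:,4])
    v,u=np.nonzero(lab==i); r=cv2.minAreaRect(np.stack([u,v],1).astype(np.float32)); bp=cv2.boxPoints(r)
    L=np.linalg.norm
    e=[(bp[0]+bp[1])/2,(bp[2]+bp[3])/2] if L(bp[0]-bp[1])<L(bp[1]-bp[2]) else [(bp[1]+bp[2])/2,(bp[3]+bp[0])/2]
    e=[np.array(p) for p in e]; print(n,len(u),r)
    W=[world(s,*p,z=.297) for p in e]; W.sort(key=lambda p:p[0]); print(np.round(W,4), 'mid',np.round((W[0]+W[1])/2,4),'len',L(W[0]-W[1]),'yaw',np.degrees(np.arctan2(*(W[1]-W[0])[1::-1])))
    cm=(W[0]+W[1])/2; C=-np.array(s['R']).T@s['t']; rays.append((C,(cm-C)/L(cm-C)))
A=sum(np.eye(3)-np.outer(d,d) for c,d in rays); B=sum((np.eye(3)-np.outer(d,d))@c for c,d in rays)
print('triang',np.linalg.solve(A,B))
for n,s in S.items():
    P=cloud(s);x,y,z=P[...,0],P[...,1],P[...,2]
    m=(z>.26)&(z<.36)&(x>.5)&(x<.7)&(y<-.02)&(y>-.25)
    sat=cv2.cvtColor(s['frame'],cv2.COLOR_RGB2HSV)[...,1]<90
    q=P[m&sat]; q=q[np.argsort(q[:,1])]; print(n,len(q))
    for lo in np.arange(-.21,-.03,.02):
        w=q[(q[:,1]>lo)&(q[:,1]<lo+.02)]
        if len(w): print(round(lo,2),len(w),np.round(np.median(w,0),3),np.round(w[:,0].min(),3),np.round(w[:,0].max(),3),np.round(w[:,2].max(),3))
# other things: heights > 6cm blobs
    for nm,(a,b) in ({'can':(428,258),'jar':(357,380),'bowl':(420,400),'mug':(301,175),'vase':(210,180),'pot':(175,235)}.items() if n=='scene' else {}.items()): print(nm,world(s,a,b).round(3))
```

```text
scene 414 ((282.4561767578125, 222.81643676757812), (9.212261199951172, 50.196353912353516), 42.87890625)
[[ 0.5191 -0.0809  0.297 ]
 [ 0.6411 -0.085   0.297 ]] mid [ 0.5801 -0.083   0.297 ] len 0.12205576776187607 yaw -1.9272852868124708
side 342 ((300.98883056640625, 184.59388732910156), (47.923500061035156, 16.549802780151367), 6.788974761962891)
[[ 0.5016 -0.0931  0.297 ]
 [ 0.6272 -0.0621  0.297 ]] mid [ 0.5644 -0.0776  0.297 ] len 0.12939972421880386 yaw 13.821466186184594
triang [ 0.5728539  -0.08988894  0.28634441]
scene 492
-0.19 44 [ 0.58  -0.173  0.318] 0.566 0.588 0.322
-0.17 152 [ 0.582 -0.163  0.297] 0.566 0.589 0.322
-0.15 60 [ 0.58  -0.141  0.296] 0.57 0.588 0.3
-0.13 56 [ 0.58  -0.119  0.296] 0.57 0.588 0.3
-0.11 69 [ 0.579 -0.1    0.298] 0.523 0.641 0.306
-0.09 83 [ 0.64  -0.084  0.287] 0.516 0.647 0.307
-0.07 28 [ 0.583 -0.063  0.303] 0.572 0.589 0.305
can [0.343 0.191 0.075]
jar [0.726 0.204 0.088]
bowl [0.668 0.339 0.028]
mug [ 0.255 -0.273  0.037]
vase [ 0.522 -0.364  0.211]
pot [ 0.681 -0.355  0.161]
side 320
-0.19 17 [ 0.572 -0.174  0.321] 0.566 0.586 0.325
-0.17 122 [ 0.571 -0.164  0.299] 0.561 0.583 0.325
-0.15 26 [ 0.575 -0.14   0.299] 0.567 0.584 0.301
-0.13 29 [ 0.573 -0.12   0.299] 0.567 0.584 0.303
-0.11 22 [ 0.579 -0.094  0.306] 0.554 0.637 0.309
-0.09 84 [ 0.57  -0.084  0.283] 0.51 0.642 0.311
-0.07 20 [ 0.575 -0.064  0.304] 0.568 0.584 0.309
```

The hanging grip measures x≈0.578, y≈-0.082, z≈0.296 and yaw≈-2°. That agrees with the arm at x≈0.578 and the seat 83 mm from the post at y≈-0.165. I'll grasp about 25 mm nearer the robot than the hook. First I lift and turn.

Request:
{"name": "carry_out", "arguments": {"commands": [{"fingers": 1, "dp": [0, 0, -1], "rotation": [0, 0, 0.9]}, {"fingers": 1, "dp": [0, 0, -1], "rotation": [0, 0, 0.9]}, {"fingers": 1, "dp": [0, 0, -1], "rotation": [0, 0, 0.9]}, {"fingers": 1, "dp": [0, 0, -1], "rotation": [0, 0, 0.9]}, {"fingers": 1, "dp": [0, 0, -1], "rotation": [0, 0, 0]}, {"fingers": 1, "dp": [0.78, -1, 0], "rotation": [0, 0, 0]}, {"fingers": 1, "dp": [0.78, -1, 0], "rotation": [0, 0, 0]}, {"fingers": 1, "dp": [0.78, -1, 0], "rotation": [0, 0, 0]}]}}

```text
clock: 1.15
tcp_pos: [0.2578, -0.43, 0.4025]
orientation: [-0.0, 1.0, -0.018, -0.0]
ft_force: [0.0, -0.2, -0.1]
width: 0.0883
finger_force: 0.0
```

Request:
{"name": "carry_out", "arguments": {"commands": [{"fingers": 1, "dp": [0.78, -1, 0], "rotation": [0, 0, 0]}, {"fingers": 1, "dp": [0.78, -1, 0], "rotation": [0, 0, 0]}, {"fingers": 1, "dp": [0.78, -1, 0], "rotation": [0, 0, 0]}, {"fingers": 1, "dp": [0.78, -1, 0], "rotation": [0, 0, 0]}, {"fingers": 1, "dp": [0.78, -1, 0], "rotation": [0, 0, 0]}, {"fingers": 1, "dp": [0.78, -1, 0], "rotation": [0, 0, 0]}, {"fingers": 1, "dp": [0.78, -1, 0], "rotation": [0, 0, 0]}, {"fingers": 1, "dp": [0.78, -1, 0], "rotation": [0, 0, 0]}]}}

```text
clock: 2.15
tcp_pos: [0.4536, -0.1968, 0.4026]
orientation: [-0.0, 1.0, -0.018, -0.0]
ft_force: [0.4, -1.5, 0.1]
width: 0.088
finger_force: 0.0
```

Request:
{"name": "carry_out", "arguments": {"commands": [{"fingers": 1, "dp": [0.78, -0.97, 0], "rotation": [0, 0, 0]}, {"fingers": 1, "dp": [0.78, -0.97, 0], "rotation": [0, 0, 0]}, {"fingers": 1, "dp": [0.78, -0.97, 0], "rotation": [0, 0, 0]}, {"fingers": 1, "dp": [0.78, -0.97, 0], "rotation": [0, 0, 0]}, {"fingers": 1, "dp": [0, 0, 0], "rotation": [0, 0, 0]}]}}

```text
clock: 2.78
tcp_pos: [0.5516, -0.0835, 0.4019]
orientation: [-0.0, 1.0, -0.017, -0.001]
ft_force: [-0.5, -0.2, -0.8]
width: 0.0879
finger_force: 0.0
```

Run:
```python
from m import *
s=snapshot('wrist'); pickle.dump(s,open('w1.pkl','wb')); f=s['frame'].copy()
o=observe();print(o['tcp_pos'],o['orientation'])
print(-np.array(s['R']).T@s['t'])
P=cloud(s);x,y,z=P[...,0],P[...,1],P[...,2]
hsv=cv2.cvtColor(f,cv2.COLOR_RGB2HSV)
g=(hsv[...,0]<25)&(hsv[...,1]>120)&(hsv[...,2]>70)&(z>.25)&(z<.33)
print('grip',g.sum(),rect(P,g) if g.sum()>50 else '')
a=(~g)&(z>.27)&(z<.33)&(y<-.1)&(y>-.16)&(abs(x-.58)<.03)
if a.sum(): print('arm x',np.percentile(x[a],[2,50,98]),np.median(z[a]))
for X in([.553,-.082,.296],[.578,-.082,.296]):
    p=proj(s,X);print(p); cv2.circle(f,tuple(int(k) for k in p),4,(255,0,0),1)
save('w1',f)
```

```text
[ 0.55094718 -0.08450771  0.40217756] [-9.04568541e-05  9.99850291e-01 -1.72941052e-02 -5.49066283e-04]
[ 0.62386698 -0.08545485  0.5354204 ]
grip 6219 (array([578.3, -83.9]), array([ 21.6, 122.5]), 88.41, 6219)
arm x [0.56900572 0.57738605 0.58532365] 0.29860758507385676
[321.75650315 242.73865049]
[320.44154856 206.28196997]
```

View pics/w1.png

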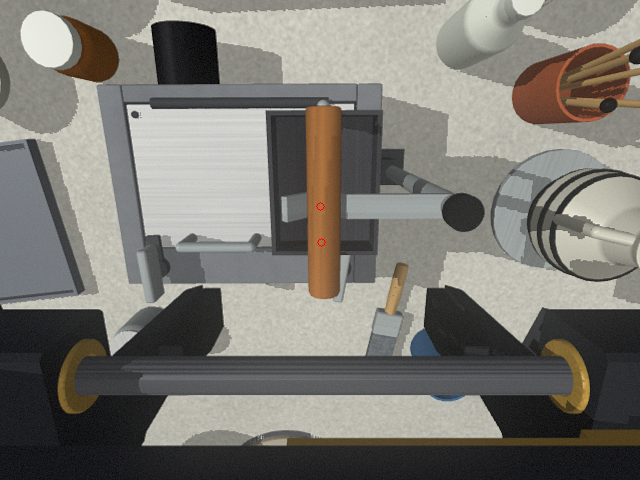

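The wrist view shows the grip from (323,105) to (323,297), with the arm crossing at (395,206). Measured grip centre is (0.578, -0.084), and the arm's near side is at x=0.569. I descend and close.

Request:
{"name": "carry_out", "arguments": {"commands": [{"fingers": 1, "dp": [0.1, 0, 1], "rotation": [0, 0, 0]}, {"fingers": 1, "dp": [0, 0, 1], "rotation": [0, 0, 0]}, {"fingers": 1, "dp": [0, 0, 1], "rotation": [0, 0, 0]}, {"fingers": 1, "dp": [0, 0, 0.7], "rotation": [0, 0, 0]}, {"fingers": 0, "dp": [0, 0, 0], "rotation": [0, 0, 0]}, {"fingers": 0, "dp": [0, 0, 0], "rotation": [0, 0, 0]}, {"fingers": 0, "dp": [0, 0, 0], "rotation": [0, 0, 0]}, {"fingers": 0, "dp": [0, 0, 0], "rotation": [0, 0, 0]}]}}

```text
clock: 3.82
tcp_pos: [0.5538, -0.0852, 0.2924]
orientation: [0.0, 1.0, -0.018, 0.001]
ft_force: [0.2, -0.0, 0.9]
width: 0.0506
finger_force: 0.0
```

Request:
{"name": "carry_out", "arguments": {"commands": [{"fingers": 0, "dp": [0, 0, 0], "rotation": [0, 0, 0]}, {"fingers": 0, "dp": [0, 0, 0], "rotation": [0, 0, 0]}, {"fingers": 0, "dp": [0, 0, 0], "rotation": [0, 0, 0]}, {"fingers": 0, "dp": [0, 0, 0], "rotation": [0, 0, 0]}, {"fingers": 0, "dp": [0, 0, 0], "rotation": [0, 0, 0]}]}}

```text
clock: 4.45
tcp_pos: [0.5537, -0.0844, 0.2917]
orientation: [-0.001, 1.0, -0.018, -0.0]
ft_force: [-0.7, 5.9, 0.7]
width: 0.0202
finger_force: 29.8
```

Request:
{"name": "carry_out", "arguments": {"commands": [{"fingers": 0, "dp": [0, 0, -0.2], "rotation": [0, 0, 0]}, {"fingers": 0, "dp": [0, 0, -0.3], "rotation": [0, 0, 0]}, {"fingers": 0, "dp": [0, 0, -0.3], "rotation": [0, 0, 0]}, {"fingers": 0, "dp": [0, 0, -0.3], "rotation": [0, 0, 0]}, {"fingers": 0, "dp": [0, 0, -0.2], "rotation": [0, 0, 0]}, {"fingers": 0, "dp": [0, 0, 0], "rotation": [0, 0, 0]}]}}

```text
clock: 5.2
tcp_pos: [0.5538, -0.0851, 0.3312]
orientation: [0.0, 1.0, -0.018, 0.0]
ft_force: [0.1, -0.4, -3.1]
width: 0.0206
finger_force: 29.9
```

```bash
cat > b.py <<'E'
from m import *
s=snapshot('side');P=cloud(s);x,y,z=P[...,0],P[...,1],P[...,2]
hsv=cv2.cvtColor(s['frame'],cv2.COLOR_RGB2HSV)
o=observe();t=o['tcp_pos'];print(t,o['ft_force'],o['width'])
s=snapshot('wrist');P=cloud(s);x,y,z=P[...,0],P[...,1],P[...,2]
hsv=cv2.cvtColor(s['frame'],cv2.COLOR_RGB2HSV)
g=(hsv[...,0]<25)&(hsv[...,1]>120)&(hsv[...,2]>70)&(abs(z-t[2])<.05)&(abs(x-t[0])<.15)&(abs(y-t[1])<.05)
q=P[g];print('grip',g.sum(),rect(P,g),q[:,0].min(),q[:,0].max())
for a in (q[:,0]<np.percentile(q[:,0],30)),(q[:,0]>np.percentile(q[:,0],80)): print(np.median(q[a],0).round(4),np.percentile(q[a][:,2],95).round(4))
E
python3 b.py
```

```text
[ 0.55371958 -0.08507861  0.33074205] [-0.30225168  0.08078261 -3.40539555] 0.020873852480530072
grip 17492 (array([578.1, -90. ]), array([ 34.8, 122.8]), 88.41, 17492) 0.516916102500068 0.6397607019568339
[ 0.5569 -0.0847  0.346 ] 0.3479
[ 0.6316 -0.0858  0.344 ] 0.3459
```

Held level, about 39 mm up and well over the tip. I now move it along the arm's +y and on to the tray.

Request:
{"name": "carry_out", "arguments": {"commands": [{"fingers": 0, "dp": [0, -0.3, -0.1], "rotation": [0, 0, 0]}, {"fingers": 0, "dp": [0, -0.6, 0], "rotation": [0, 0, 0]}, {"fingers": 0, "dp": [0, -0.8, 0], "rotation": [0, 0, 0]}, {"fingers": 0, "dp": [0, -0.9, 0], "rotation": [0, 0, 0]}, {"fingers": 0, "dp": [0, -0.9, 0], "rotation": [0, 0, 0]}, {"fingers": 0, "dp": [0, -0.9, 0], "rotation": [0, 0, 0]}, {"fingers": 0, "dp": [0, -0.9, 0], "rotation": [0, 0, 0]}, {"fingers": 0, "dp": [0, -0.9, 0], "rotation": [0, 0, 0]}]}}

```text
clock: 6.3
tcp_pos: [0.5601, 0.103, 0.3338]
orientation: [-0.0, 1.0, -0.018, -0.0]
ft_force: [-0.3, -0.1, -2.9]
width: 0.0203
finger_force: 29.9
```

Request:
{"name": "carry_out", "arguments": {"commands": [{"fingers": 0, "dp": [-0.37, -1, 0], "rotation": [0, 0, 0]}, {"fingers": 0, "dp": [-0.37, -1, 0], "rotation": [0, 0, 0]}, {"fingers": 0, "dp": [-0.37, -1, 0], "rotation": [0, 0, 0]}, {"fingers": 0, "dp": [-0.37, -1, 0], "rotation": [0, 0, 0]}, {"fingers": 0, "dp": [-0.37, -1, 0], "rotation": [0, 0, 0]}, {"fingers": 0, "dp": [-0.37, -1, 0], "rotation": [0, 0, 0]}, {"fingers": 0, "dp": [-0.37, -1, 0], "rotation": [0, 0, 0]}, {"fingers": 0, "dp": [-0.37, -1, 0], "rotation": [0, 0, 0]}]}}

```text
clock: 7.3
tcp_pos: [0.4791, 0.3459, 0.3337]
orientation: [-0.0, 1.0, -0.018, -0.0]
ft_force: [0.2, -0.9, -3.1]
width: 0.0202
finger_force: 29.9
```

Request:
{"name": "carry_out", "arguments": {"commands": [{"fingers": 0, "dp": [0, -1, 0], "rotation": [0, 0, 0]}, {"fingers": 0, "dp": [0, -0.6, 0], "rotation": [0, 0, 0]}, {"fingers": 0, "dp": [0, -0.4, 0], "rotation": [0, 0, 0]}, {"fingers": 0, "dp": [0, 0, 0], "rotation": [0, 0, 0]}]}}

```text
clock: 7.8
tcp_pos: [0.4821, 0.4047, 0.3335]
orientation: [0.0, 1.0, -0.017, -0.0]
ft_force: [-1.1, -0.8, -2.7]
width: 0.0204
finger_force: 29.9
```

```bash
python3 b.py
```

```text
[0.48228341 0.4039832  0.33361424] [-1.04768145  0.65718739 -3.28273327] 0.02077635970466514
grip 17516 (array([506.7, 399.1]), array([ 34.8, 122.7]), 88.09, 17516) 0.44573614272513745 0.5683725332282888
[0.4855 0.4044 0.3488] 0.3508
[0.5602 0.4033 0.3468] 0.3486
```

Request:
{"name": "carry_out", "arguments": {"commands": [{"fingers": 0, "dp": [0, 0, 0.5], "rotation": [0, 0, 0]}, {"fingers": 0, "dp": [0, 0, 0.9], "rotation": [0, 0, 0]}, {"fingers": 0, "dp": [0, 0, 0.9], "rotation": [0, 0, 0]}, {"fingers": 0, "dp": [0, 0, 0.9], "rotation": [0, 0, 0]}, {"fingers": 0, "dp": [0, 0, 0.9], "rotation": [0, 0, 0]}, {"fingers": 0, "dp": [0, 0, 0.9], "rotation": [0, 0, 0]}, {"fingers": 0, "dp": [0, 0, 0.7], "rotation": [0, 0, 0]}, {"fingers": 0, "dp": [0, 0, 0.3], "rotation": [0, 0, 0]}]}}

```text
clock: 8.9
tcp_pos: [0.4825, 0.4031, 0.1529]
orientation: [0.0, 1.0, -0.019, -0.001]
ft_force: [-0.9, 0.5, -3.2]
width: 0.0202
finger_force: 29.9
```

Request:
{"name": "carry_out", "arguments": {"commands": [{"fingers": 0, "dp": [0, 0, 0.2], "rotation": [0, 0, 0]}, {"fingers": 0, "dp": [0, 0, 0.15], "rotation": [0, 0, 0]}, {"fingers": 0, "dp": [0, 0, 0.1], "rotation": [0, 0, 0]}, {"fingers": 0, "dp": [0, 0, 0.05], "rotation": [0, 0, 0]}, {"fingers": 0, "dp": [0, 0, 0], "rotation": [0, 0, 0]}]}}

```text
clock: 9.52
tcp_pos: [0.4826, 0.4039, 0.1389]
orientation: [-0.0, 1.0, -0.018, 0.0]
ft_force: [0.2, 0.1, -3.2]
width: 0.0202
finger_force: 29.9
```

Request:
{"name": "carry_out", "arguments": {"commands": [{"fingers": 0, "dp": [0, 0, 0.05], "rotation": [0, 0, 0]}, {"fingers": 0, "dp": [0, 0, 0.05], "rotation": [0, 0, 0]}, {"fingers": 0, "dp": [0, 0, 0], "rotation": [0, 0, 0]}]}}

```text
clock: 9.9
tcp_pos: [0.4821, 0.404, 0.1367]
orientation: [-0.0, 1.0, -0.018, -0.0]
ft_force: [-4.3, -1.0, 5.4]
width: 0.0206
finger_force: 29.4
```

Light contact with the tray floor, so I release and rise.

Request:
{"name": "carry_out", "arguments": {"commands": [{"fingers": 0.7, "dp": [0, 0, 0], "rotation": [0, 0, 0]}, {"fingers": 0.7, "dp": [0, 0, 0], "rotation": [0, 0, 0]}, {"fingers": 0.7, "dp": [0, 0, 0], "rotation": [0, 0, 0]}, {"fingers": 0.7, "dp": [0, 0, 0], "rotation": [0, 0, 0]}, {"fingers": 0.7, "dp": [0, 0, 0], "rotation": [0, 0, 0]}, {"fingers": 0.7, "dp": [0, 0, -0.5], "rotation": [0, 0, 0]}, {"fingers": 0.7, "dp": [0, 0, -1], "rotation": [0, 0, 0]}, {"fingers": 0.7, "dp": [0, 0, -1], "rotation": [0, 0, 0]}]}}

```text
clock: 10.9
tcp_pos: [0.4826, 0.4039, 0.2127]
orientation: [-0.0, 1.0, -0.018, 0.0]
ft_force: [0.9, 0.4, -0.2]
width: 0.0615
finger_force: 0.0
```

Run:
```python
from m import *
s=snapshot('wrist');P=cloud(s);x,y,z=P[...,0],P[...,1],P[...,2]
hsv=cv2.cvtColor(s['frame'],cv2.COLOR_RGB2HSV)
o=observe();t=o['tcp_pos'];print(t,o['orientation'],o['width'])
g=(hsv[...,0]<25)&(hsv[...,1]>120)&(hsv[...,2]>70)&(abs(z-.14)<.04)&(abs(x-.507)<.1)&(abs(y-.404)<.05)
q=P[g];print('grip',g.sum(),rect(P,g),q[:,0].min(),q[:,0].max())
for lo in np.arange(.44,.58,.02):
    w=q[(q[:,0]>lo)&(q[:,0]<lo+.02)]
    if len(w):print(round(lo,2),len(w),np.percentile(w[:,2],95).round(4))
```

```text
[0.48369954 0.40450659 0.21721323] [-0.00202656  0.99982911 -0.01803669  0.00350993] 0.06150755918887608
grip 8176 (array([505. , 404.1]), array([ 21.6, 122.6]), 89.1, 8176) 0.44375523002245787 0.5663131416467958
0.44 792 0.1527
0.46 1152 0.1528
0.48 1248 0.1529
0.5 1371 0.1528
0.52 1482 0.1528
0.54 1617 0.1529
0.56 514 0.153
```

The basket stands flat: grip top at 0.153 along its whole length, centre at (0.505, 0.404). Next is the left fastener.

Request:
{"name": "carry_out", "arguments": {"commands": [{"fingers": 0.7, "dp": [0, 0.6, -0.5], "rotation": [0, 0, 0]}, {"fingers": 0.7, "dp": [0, 1, 0], "rotation": [0, 0, 0]}, {"fingers": 0.7, "dp": [0, 1, 0], "rotation": [0, 0, 0]}, {"fingers": 0.7, "dp": [0, 1, 0], "rotation": [0, 0, 0]}, {"fingers": 0.7, "dp": [0, 1, 0], "rotation": [0, 0, 0]}, {"fingers": 0.7, "dp": [0, 1, 0], "rotation": [0, 0, 0]}, {"fingers": 0.7, "dp": [0, 1, 0], "rotation": [0, 0, 0]}, {"fingers": 0.7, "dp": [0, 1, 0], "rotation": [0, 0, 0]}]}}

```text
clock: 11.95
tcp_pos: [0.4736, 0.1741, 0.2258]
orientation: [0.0, 1.0, -0.018, -0.0]
ft_force: [0.8, 0.2, 0.5]
width: 0.0616
finger_force: 0.0
```

Request:
{"name": "carry_out", "arguments": {"commands": [{"fingers": 0.7, "dp": [0, 1, 0], "rotation": [0, 0, -0.5]}, {"fingers": 0.7, "dp": [0, 0.6, 0], "rotation": [0, 0, 0]}, {"fingers": 0.7, "dp": [0, 0, 0], "rotation": [0, 0, 0]}]}}

```text
clock: 12.32
tcp_pos: [0.4731, 0.1267, 0.2258]
orientation: [0.0, 1.0, 0.007, -0.0]
ft_force: [0.4, -0.1, -0.1]
width: 0.0621
finger_force: 0.0
```

Run:
```python
from m import *
s=snapshot('wrist');P=cloud(s);x,y,z=P[...,0],P[...,1],P[...,2]
o=observe();t=o['tcp_pos'];print(t,o['orientation'],o['width'])
hd=(z>.122)&(z<.145)&(x>.4)&(x<.6)&(abs(y)<.2)
k,lab,st,ce=cv2.connectedComponentsWithStats(hd.astype(np.uint8))
for j in range(1,k):
    if st[j,4]>50: print('hd',ce[j].round(),rect(P,lab==j),np.percentile(z[lab==j],95))
save('w2',s['frame'])
```

```text
[0.4731446  0.12747014 0.2258135 ] [-5.58002404e-05  9.99973033e-01  7.34063603e-03 -2.14049688e-04] 0.06203654854474936
hd [458. 205.] (array([503.4,  43.3]), array([90.5, 12.3]), 88.3, 2814) 0.1371611334264783
hd [321. 252.] (array([469.4, 128.6]), array([65.4, 12. ]), 0.93, 1803) 0.1344210753455011
hd [636. 300.] (array([438.6, -90.8]), array([16.9,  3.3]), 0.72, 131) 0.12796652386824428
```

View pics/w2.png

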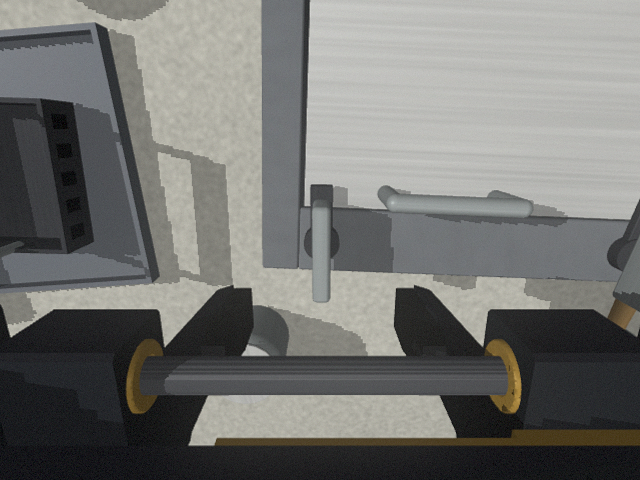

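The wrist view shows the left wing at (321,245), still locked and pointing along the box's x, centre (0.4695, 0.1286); the can at (262,335) is clear of the fingers. I descend and grip.

Request:
{"name": "carry_out", "arguments": {"commands": [{"fingers": 0.7, "dp": [-0.12, -0.04, 1], "rotation": [0, 0, 0]}, {"fingers": 0.7, "dp": [0, 0, 1], "rotation": [0, 0, 0]}, {"fingers": 0.7, "dp": [0, 0, 1], "rotation": [0, 0, 0]}, {"fingers": 0.5, "dp": [0, 0, 0.68], "rotation": [0, 0, 0]}, {"fingers": 0, "dp": [0, 0, 0], "rotation": [0, 0, 0]}, {"fingers": 0, "dp": [0, 0, 0], "rotation": [0, 0, 0]}, {"fingers": 0, "dp": [0, 0, 0], "rotation": [0, 0, 0]}, {"fingers": 0, "dp": [0, 0, 0], "rotation": [0, 0, 0]}]}}

```text
clock: 13.38
tcp_pos: [0.4701, 0.1292, 0.1159]
orientation: [0.0, 1.0, 0.008, 0.001]
ft_force: [-0.5, -3.8, 1.0]
width: 0.014
finger_force: 2.5
```

Request:
{"name": "carry_out", "arguments": {"commands": [{"fingers": 0, "dp": [0, 0, 0], "rotation": [0, 0, 0]}, {"fingers": 0, "dp": [0, 0, 0], "rotation": [0, 0, 0]}, {"fingers": 0, "dp": [0, 0, 0], "rotation": [0, 0, 0]}, {"fingers": 0, "dp": [0, 0, 0], "rotation": [0, 0, 0]}]}}

```text
clock: 13.88
tcp_pos: [0.4702, 0.1283, 0.1159]
orientation: [0.001, 1.0, 0.008, 0.0]
ft_force: [-0.6, -6.3, 3.4]
width: 0.0115
finger_force: 30.0
```

Request:
{"name": "carry_out", "arguments": {"commands": [{"fingers": 0, "dp": [0, 0, 0], "rotation": [0, 0, -0.6]}, {"fingers": 0, "dp": [0, 0, 0], "rotation": [0, 0, -1]}, {"fingers": 0, "dp": [0, 0, 0], "rotation": [0, 0, -1]}, {"fingers": 0, "dp": [0, 0, 0], "rotation": [0, 0, -1]}, {"fingers": 0, "dp": [0, 0, 0], "rotation": [0, 0, -1]}, {"fingers": 0, "dp": [0, 0, 0], "rotation": [0, 0, -1]}, {"fingers": 0, "dp": [0, 0, 0], "rotation": [0, 0, -1]}, {"fingers": 0, "dp": [0, 0, 0], "rotation": [0, 0, -1]}]}}

```text
clock: 14.88
tcp_pos: [0.4698, 0.1292, 0.1159]
orientation: [-0.0, 0.918, 0.396, 0.0]
ft_force: [-3.5, 0.3, 5.6]
width: 0.0116
finger_force: 30.0
```

Request:
{"name": "carry_out", "arguments": {"commands": [{"fingers": 0, "dp": [0, 0, 0], "rotation": [0, 0, -1]}, {"fingers": 0, "dp": [0, 0, 0], "rotation": [0, 0, -1]}, {"fingers": 0, "dp": [0, 0, 0], "rotation": [0, 0, -1]}, {"fingers": 0, "dp": [0, 0, 0], "rotation": [0, 0, -1]}, {"fingers": 0, "dp": [0, 0, 0], "rotation": [0, 0, -1]}, {"fingers": 0, "dp": [0, 0, 0], "rotation": [0, 0, -1]}, {"fingers": 0, "dp": [0, 0, 0], "rotation": [0, 0, -0.7]}, {"fingers": 0, "dp": [0, 0, 0], "rotation": [0, 0, 0]}]}}

```text
clock: 15.88
tcp_pos: [0.4689, 0.1295, 0.1159]
orientation: [-0.001, 0.727, 0.687, -0.0]
ft_force: [-5.6, 1.0, 7.3]
width: 0.0114
finger_force: 30.0
```

Left is turned to about 88°. I release, rise and turn for the right fastener before moving across, which keeps the gripper body clear of the hook arm.

Request:
{"name": "carry_out", "arguments": {"commands": [{"fingers": 0.6, "dp": [0, 0, 0], "rotation": [0, 0, 0]}, {"fingers": 0.6, "dp": [0, 0, 0], "rotation": [0, 0, 0]}, {"fingers": 0.6, "dp": [0, 0, 0], "rotation": [0, 0, 0]}, {"fingers": 0.6, "dp": [0, 0, 0], "rotation": [0, 0, 0]}, {"fingers": 0.6, "dp": [0, 0, -0.9], "rotation": [0, 0, 0]}, {"fingers": 0.6, "dp": [0, 0, -0.9], "rotation": [0, 0, 0]}, {"fingers": 0.6, "dp": [0, 0, -0.9], "rotation": [0, 0, -1]}, {"fingers": 0.6, "dp": [0, 0, -0.9], "rotation": [0, 0, -1]}]}}

```text
clock: 16.88
tcp_pos: [0.4698, 0.1291, 0.2242]
orientation: [-0.0, 0.65, 0.76, -0.0]
ft_force: [1.0, -0.4, 0.3]
width: 0.0529
finger_force: 0.0
```

Request:
{"name": "carry_out", "arguments": {"commands": [{"fingers": 0.6, "dp": [0, 0, 0], "rotation": [0, 0, -1]}, {"fingers": 0.6, "dp": [0, 0, 0], "rotation": [0, 0, -1]}, {"fingers": 0.6, "dp": [0, 0, 0], "rotation": [0, 0, -1]}, {"fingers": 0.6, "dp": [0, 0, 0], "rotation": [0, 0, -1]}, {"fingers": 0.6, "dp": [0, 0, 0], "rotation": [0, 0, -1]}, {"fingers": 0.6, "dp": [0, 0, 0], "rotation": [0, 0, -1]}, {"fingers": 0.6, "dp": [0, 0, 0], "rotation": [0, 0, -1]}, {"fingers": 0.6, "dp": [0, 0, 0], "rotation": [0, 0, -1]}]}}

```text
clock: 17.88
tcp_pos: [0.4699, 0.1291, 0.2233]
orientation: [-0.0, 0.285, 0.959, -0.0]
ft_force: [0.4, -0.0, 0.5]
width: 0.0529
finger_force: 0.0
```

Request:
{"name": "carry_out", "arguments": {"commands": [{"fingers": 0.6, "dp": [0, 0, 0], "rotation": [0, 0, -1]}, {"fingers": 0.6, "dp": [0, 0, 0], "rotation": [0, 0, -1]}, {"fingers": 0.6, "dp": [0, 0, 0], "rotation": [0, 0, -1]}, {"fingers": 0.6, "dp": [0, 0, 0], "rotation": [0, 0, -1]}, {"fingers": 0.6, "dp": [0, 0, 0], "rotation": [0, 0, 0]}]}}

```text
clock: 18.5
tcp_pos: [0.4699, 0.1291, 0.2233]
orientation: [-0.0, 0.081, 0.997, -0.0]
ft_force: [0.5, -0.7, 0.2]
width: 0.0524
finger_force: 0.0
```

```bash
cat > t.py <<'E'
from m import *
for n in('wrist','scene','side'):
    s=snapshot(n);P=cloud(s);x,y,z=P[...,0],P[...,1],P[...,2]
    hd=(z>.122)&(z<.145)&(x>.4)&(x<.6)&(abs(y)<.2)
    k,lab,st,ce=cv2.connectedComponentsWithStats(hd.astype(np.uint8))
    for j in range(1,k):
        if st[j,4]>50: print(n,ce[j].round(),rect(P,lab==j),np.percentile(z[lab==j],95).round(4))
o=observe();print(o['tcp_pos'],o['orientation'],o['q'],o['clock'])
q=o['orientation'];yw=2*np.arctan2(q[2],q[1]);print('yaw',np.degrees(yw),'toolx',np.cos(yw),np.sin(yw))
E
python3 t.py
```

```text
wrist [322. 247.] (array([468.4, 128.8]), array([65.9, 12.6]), 86.95, 2146) 0.1344
wrist [267. 306.] (array([503.5,  85.9]), array([11.2,  5.9]), 4.17, 194) 0.1364
wrist [192. 317.] (array([501.3,  37.3]), array([12.1, 23.4]), 6.45, 451) 0.137
scene [308. 229.] (array([ 464.6, -101.6]), array([15.5, 67.1]), 82.24, 127) 0.1333
scene [347. 265.] (array([505.4,  41.4]), array([90. , 13.9]), 88.76, 182) 0.1364
scene [385. 272.] (array([471.3, 128.2]), array([64. , 15.1]), 89.95, 147) 0.1334
side [340. 241.] (array([ 459.7, -103.3]), array([18.1, 66.9]), 78.97, 123) 0.1361
side [301. 268.] (array([500.9,  40.9]), array([93.8, 14.3]), 88.88, 119) 0.1392
side [297. 291.] (array([467.7, 127.5]), array([67.2, 14.8]), 87.4, 136) 0.1359
[0.46991378 0.12914273 0.22331584] [-3.48410198e-05  8.17616474e-02  9.96651911e-01 -2.13092341e-06] [ 2.46934421e-02  2.97051140e-01  1.51644545e+00  3.26838972e-06
  1.32816580e+00 -1.38239763e+00] 18.65
yaw 170.62033502804192 toolx -0.9866300660085029 0.16297580448660837
```

Request:
{"name": "carry_out", "arguments": {"commands": [{"fingers": 0.6, "dp": [-0.12, -0.95, 0], "rotation": [0, 0, 0]}, {"fingers": 0.6, "dp": [-0.12, -0.95, 0], "rotation": [0, 0, 0]}, {"fingers": 0.6, "dp": [-0.12, -0.95, 0], "rotation": [0, 0, 0]}, {"fingers": 0.6, "dp": [-0.12, -0.95, 0], "rotation": [0, 0, 0]}, {"fingers": 0.6, "dp": [-0.12, -0.95, 0], "rotation": [0, 0, 0]}, {"fingers": 0.6, "dp": [-0.12, -0.95, 0], "rotation": [0, 0, 0]}, {"fingers": 0.6, "dp": [-0.12, -0.95, 0], "rotation": [0, 0, 0]}, {"fingers": 0.6, "dp": [-0.12, -0.9, 0], "rotation": [0, 0, 0]}]}}

```text
clock: 19.65
tcp_pos: [0.4617, -0.1, 0.2234]
orientation: [0.0, 0.082, 0.997, -0.0]
ft_force: [0.1, -0.1, 1.2]
width: 0.053
finger_force: 0.0
```

```bash
python3 t.py
```

```text
wrist [632. 208.] (array([465.4,  97.5]), array([ 6.5, 12.7]), 62.79, 295) 0.1328
wrist [321. 248.] (array([ 461.2, -101. ]), array([12. , 65.2]), 79.38, 1837) 0.1345
wrist [547. 276.] (array([502.4,  41.8]), array([91.1, 12.4]), 88.41, 2761) 0.1371
wrist [258. 407.] (array([ 571.2, -166.1]), array([16. ,  8.7]), 72.62, 483) 0.1439
scene [308. 229.] (array([ 465. , -101.9]), array([14.8, 66. ]), 79.43, 128) 0.1342
scene [347. 265.] (array([505.6,  41.1]), array([90.4, 12.4]), 88.08, 180) 0.1365
scene [385. 272.] (array([471.3, 127.6]), array([64.4, 13.5]), 86.9, 150) 0.1335
side [340. 241.] (array([ 460.6, -102.3]), array([17.3, 65.1]), 79.96, 125) 0.1357
side [301. 267.] (array([501.3,  43.6]), array([92.7, 13.8]), 88.33, 137) 0.1387
side [297. 291.] (array([466.8, 128. ]), array([15.8, 68.2]), 0.82, 135) 0.1355
[ 0.4618146  -0.09962029  0.22327674] [-3.52342728e-05  8.22948306e-02  9.96608025e-01  7.10009347e-05] [-4.63862318e-01  2.71685289e-01  1.55408370e+00  1.09083017e-04
  1.31594194e+00 -1.86991014e+00] 19.8
yaw 170.5590301079171 toolx -0.9864551216120756 0.16403137823387673
```

Request:
{"name": "carry_out", "arguments": {"commands": [{"fingers": 0.6, "dp": [0.01, -0.05, 1], "rotation": [0, 0, 0.2]}, {"fingers": 0.6, "dp": [0, 0, 1], "rotation": [0, 0, 0]}, {"fingers": 0.6, "dp": [0, 0, 1], "rotation": [0, 0, 0]}, {"fingers": 0.5, "dp": [0, 0, 0.58], "rotation": [0, 0, 0]}, {"fingers": 0, "dp": [0, 0, 0], "rotation": [0, 0, 0]}, {"fingers": 0, "dp": [0, 0, 0], "rotation": [0, 0, 0]}, {"fingers": 0, "dp": [0, 0, 0], "rotation": [0, 0, 0]}, {"fingers": 0, "dp": [0, 0, 0], "rotation": [0, 0, 0]}]}}

```text
clock: 20.8
tcp_pos: [0.4615, -0.1015, 0.1168]
orientation: [0.001, 0.091, 0.996, -0.001]
ft_force: [-3.3, -7.9, 1.4]
width: 0.0117
finger_force: 30.0
```

Request:
{"name": "carry_out", "arguments": {"commands": [{"fingers": 0, "dp": [0, 0, 0], "rotation": [0, 0, 0]}, {"fingers": 0, "dp": [0, 0, 0], "rotation": [0, 0, 0]}, {"fingers": 0, "dp": [0, 0, 0], "rotation": [0, 0, 0]}]}}

```text
clock: 21.18
tcp_pos: [0.4615, -0.1015, 0.1168]
orientation: [0.001, 0.091, 0.996, -0.001]
ft_force: [-3.1, -5.5, 1.3]
width: 0.0115
finger_force: 30.0
```

Request:
{"name": "carry_out", "arguments": {"commands": [{"fingers": 0, "dp": [0, 0, 0], "rotation": [0, 0, 0.5]}, {"fingers": 0, "dp": [0, 0, 0], "rotation": [0, 0, 1]}, {"fingers": 0, "dp": [0, 0, 0], "rotation": [0, 0, 1]}, {"fingers": 0, "dp": [0, 0, 0], "rotation": [0, 0, 1]}, {"fingers": 0, "dp": [0, 0, 0], "rotation": [0, 0, 1]}, {"fingers": 0, "dp": [0, 0, 0], "rotation": [0, 0, 1]}]}}

```text
clock: 21.92
tcp_pos: [0.4616, -0.1012, 0.1168]
orientation: [0.001, 0.372, 0.928, -0.001]
ft_force: [-1.6, -4.1, 2.2]
width: 0.0117
finger_force: 30.0
```

Request:
{"name": "carry_out", "arguments": {"commands": [{"fingers": 0, "dp": [0, 0, 0], "rotation": [0, 0, 0.7]}, {"fingers": 0, "dp": [0, 0, 0], "rotation": [0, 0, 0.7]}, {"fingers": 0, "dp": [0, 0, 0], "rotation": [0, 0, 0.7]}, {"fingers": 0, "dp": [0, 0, 0], "rotation": [0, 0, 0.7]}]}}

```text
clock: 22.42
tcp_pos: [0.4618, -0.1011, 0.1167]
orientation: [0.001, 0.503, 0.864, -0.0]
ft_force: [-0.5, -2.7, 1.0]
width: 0.0118
finger_force: 30.0
```

Request:
{"name": "carry_out", "arguments": {"commands": [{"fingers": 0, "dp": [0, 0, 0], "rotation": [0, 0, 0.7]}, {"fingers": 0, "dp": [0, 0, 0], "rotation": [0, 0, 0.7]}, {"fingers": 0, "dp": [0, 0, 0], "rotation": [0, 0, 0.7]}, {"fingers": 0, "dp": [0, 0, 0], "rotation": [0, 0, 0.7]}]}}

```text
clock: 22.92
tcp_pos: [0.4619, -0.1011, 0.1167]
orientation: [0.001, 0.624, 0.781, -0.0]
ft_force: [0.9, -3.4, 1.2]
width: 0.0121
finger_force: 30.0
```

Request:
{"name": "carry_out", "arguments": {"commands": [{"fingers": 0, "dp": [0, 0, 0], "rotation": [0, 0, 0.8]}, {"fingers": 0, "dp": [0, 0, 0], "rotation": [0, 0, 0.8]}, {"fingers": 0, "dp": [0, 0, 0], "rotation": [0, 0, 0.5]}, {"fingers": 0, "dp": [0, 0, 0], "rotation": [0, 0, 0]}]}}

```text
clock: 23.42
tcp_pos: [0.462, -0.1011, 0.1167]
orientation: [0.001, 0.705, 0.709, 0.0]
ft_force: [0.9, -3.2, 3.4]
width: 0.012
finger_force: 30.0
```

Request:
{"name": "carry_out", "arguments": {"commands": [{"fingers": 0.5, "dp": [0, 0, 0], "rotation": [0, 0, 0]}, {"fingers": 0.5, "dp": [0, 0, 0], "rotation": [0, 0, 0]}, {"fingers": 0.5, "dp": [0, 0, 0], "rotation": [0, 0, 0]}, {"fingers": 0.5, "dp": [0, 0, 0], "rotation": [0, 0, 0]}, {"fingers": 0.5, "dp": [0, 0, -0.8], "rotation": [0, 0, 0]}, {"fingers": 0.5, "dp": [0, 0, -1], "rotation": [0, 0, 0]}, {"fingers": 0.5, "dp": [0, 0, -1], "rotation": [0, 0, 0]}]}}

```text
clock: 24.3
tcp_pos: [0.4612, -0.1003, 0.2008]
orientation: [-0.0, 0.705, 0.709, -0.0]
ft_force: [0.4, -0.4, -0.8]
width: 0.0439
finger_force: 0.0
```

Request:
{"name": "carry_out", "arguments": {"commands": [{"fingers": 0.5, "dp": [1, 0, 0], "rotation": [0, 0, 0.3]}, {"fingers": 0.5, "dp": [1, 0, 0], "rotation": [0, 0, 0]}, {"fingers": 0.5, "dp": [1, 0, 0], "rotation": [0, 0, 0]}, {"fingers": 0.5, "dp": [1, 0, 0], "rotation": [0, 0, 0]}, {"fingers": 0.5, "dp": [0.8, 0.6, 0], "rotation": [0, 0, 0]}, {"fingers": 0.5, "dp": [0, 0.6, 0], "rotation": [0, 0, 0]}, {"fingers": 0.5, "dp": [0, 0, 0], "rotation": [0, 0, 0]}]}}

```text
clock: 25.18
tcp_pos: [0.5005, 0.0427, 0.1996]
orientation: [-0.0, 0.716, 0.698, -0.0]
ft_force: [0.4, 0.2, 0.9]
width: 0.0445
finger_force: 0.0
```

```bash
python3 t.py
```

```text
wrist [259. 105.] (array([468.9, 128.6]), array([65.9, 12.4]), 86.85, 3381) 0.1345
wrist [329. 258.] (array([503.6,  43.3]), array([90.6, 11.5]), 88.41, 2995) 0.1372
wrist [272. 426.] (array([462.1, -77.1]), array([20.5, 12.3]), 89.52, 457) 0.134
scene [308. 228.] (array([ 465.2, -102.4]), array([66.2, 13.9]), 89.76, 127) 0.1335
scene [354. 269.] (array([505.7,  61.1]), array([52.6, 14.1]), 87.31, 108) 0.1358
scene [385. 271.] (array([471.6, 128. ]), array([63.9, 14.1]), 87.09, 141) 0.1337
side [340. 241.] (array([ 459.8, -102.6]), array([14. , 68.9]), 1.84, 97) 0.1356
side [302. 266.] (array([501.3,  41.9]), array([90.1, 13.2]), 87.48, 133) 0.1388
side [297. 291.] (array([466.5, 126.5]), array([68.4, 15.2]), 88.34, 139) 0.1359
[0.49937521 0.0424249  0.19982074] [-3.14310239e-04  7.16280713e-01  6.97812138e-01 -2.45844731e-04] [-1.51893099e-01  3.44151096e-01  1.51925529e+00 -1.43410273e-05
  1.27898423e+00 -1.25769714e-01] 25.325
yaw 88.50347700284156 toolx 0.02611628390730755 0.9996589116868178
```

Both wings now lie parallel to the panel edge (about 88.5° left, 89° right). I grip the handle next.

Request:
{"name": "carry_out", "arguments": {"commands": [{"fingers": 0.5, "dp": [0.02, 0.12, 0.9], "rotation": [0, 0, 0]}, {"fingers": 0.5, "dp": [0, 0, 0.9], "rotation": [0, 0, 0]}, {"fingers": 0.5, "dp": [0, 0, 0.7], "rotation": [0, 0, 0]}, {"fingers": 0, "dp": [0, 0, 0], "rotation": [0, 0, 0]}, {"fingers": 0, "dp": [0, 0, 0], "rotation": [0, 0, 0]}, {"fingers": 0, "dp": [0, 0, 0], "rotation": [0, 0, 0]}, {"fingers": 0, "dp": [0, 0, 0], "rotation": [0, 0, 0]}, {"fingers": 0, "dp": [0, 0, 0], "rotation": [0, 0, 0]}]}}

```text
clock: 26.32
tcp_pos: [0.5034, 0.0431, 0.1256]
orientation: [0.0, 0.716, 0.698, -0.0]
ft_force: [-4.4, -1.3, 6.8]
width: 0.0106
finger_force: 29.8
```

Run:
```python
from h import *
o=observe();print(o['tcp_pos'],o['width'],o['finger_force'])
th=np.r_[0,.05,.15,.3,.45,.6,.75,.9,1.05,1.2,1.35,1.45,1.52]; f=np.arctan2(.042,.158)+th
x=-.1635*np.cos(f);z=.1635*np.sin(f)
for t,a,b in zip(th[1:],np.diff(x)/.03,-np.diff(z)/.03): print(t,round(a,2),round(b,2))
```

```text
[0.50335283 0.04305657 0.12558471] 0.010590575696767125 29.82666313648224
0.05 0.08 -0.26
0.15 0.19 -0.51
0.3 0.38 -0.72
0.45 0.48 -0.66
0.6 0.58 -0.58
0.75 0.66 -0.49
0.9 0.72 -0.38
1.05 0.77 -0.27
1.2 0.8 -0.15
1.35 0.82 -0.03
1.45 0.54 0.05
1.52 0.38 0.07
```

Request:
{"name": "carry_out", "arguments": {"commands": [{"fingers": 0, "dp": [0, 0.08, -0.26], "rotation": [0, 0, 0]}, {"fingers": 0, "dp": [0, 0.19, -0.51], "rotation": [0, 0, 0]}, {"fingers": 0, "dp": [0, 0.38, -0.72], "rotation": [0, 0, 0]}, {"fingers": 0, "dp": [0, 0, 0], "rotation": [0, 0, 0]}]}}

```text
clock: 26.82
tcp_pos: [0.5235, 0.0425, 0.1707]
orientation: [0.001, 0.716, 0.698, 0.0]
ft_force: [-4.2, -0.9, 3.2]
width: 0.0108
finger_force: 29.6
```

Request:
{"name": "carry_out", "arguments": {"commands": [{"fingers": 0, "dp": [0, 0.48, -0.66], "rotation": [0, 0, 0]}, {"fingers": 0, "dp": [0, 0.58, -0.58], "rotation": [0, 0, 0]}, {"fingers": 0, "dp": [0, 0.66, -0.49], "rotation": [0, 0, 0]}, {"fingers": 0, "dp": [0, 0.72, -0.38], "rotation": [0, 0, 0]}]}}

```text
clock: 27.32
tcp_pos: [0.5958, 0.0404, 0.2308]
orientation: [-0.002, 0.716, 0.698, -0.002]
ft_force: [-0.6, -3.3, -15.4]
width: 0.01
finger_force: 30.9
```

Run:
```python
from m import *
s=snapshot('side');save('p1',cv2.resize(s['frame'][130:350,180:400],None,fx=2.5,fy=2.5))
print(observe()['ft_force'],observe()['tcp_pos'])
```

```text
[ 2.5947644  -1.56995009 -5.30211628] [0.59821051 0.04029399 0.2317724 ]
```

View pics/p1.png

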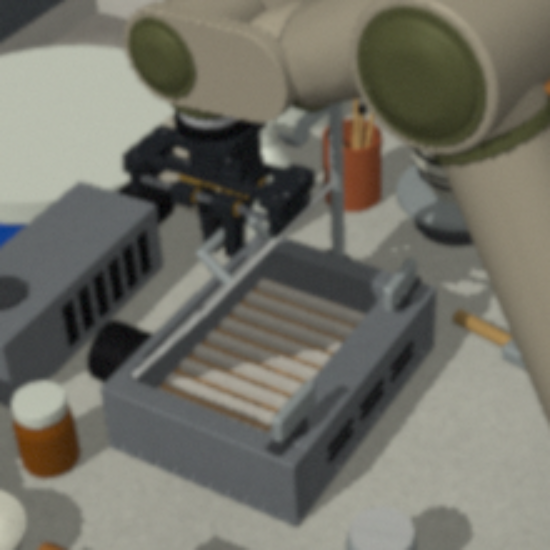

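The picture shows the panel about 50° up, with the bar held at (215,255) and the filter visible. I continue the arc.

Request:
{"name": "carry_out", "arguments": {"commands": [{"fingers": 0, "dp": [0, 0.77, -0.27], "rotation": [0, 0, 0]}, {"fingers": 0, "dp": [0, 0.8, -0.15], "rotation": [0, 0, 0]}, {"fingers": 0, "dp": [0, 0.82, -0.03], "rotation": [0, 0, 0]}, {"fingers": 0, "dp": [0, 0, 0], "rotation": [0, 0, 0]}]}}

```text
clock: 27.88
tcp_pos: [0.6682, 0.0384, 0.2436]
orientation: [-0.001, 0.716, 0.698, -0.001]
ft_force: [1.4, -4.0, -14.9]
width: 0.01
finger_force: 30.8
```

Request:
{"name": "carry_out", "arguments": {"commands": [{"fingers": 0, "dp": [0, 0.54, 0.05], "rotation": [0, 0, 0]}, {"fingers": 0, "dp": [0, 0.38, 0.07], "rotation": [0, 0, 0]}, {"fingers": 0, "dp": [0, 0, 0], "rotation": [0, 0, 0]}]}}

```text
clock: 28.25
tcp_pos: [0.6946, 0.0377, 0.2405]
orientation: [-0.001, 0.716, 0.698, -0.002]
ft_force: [-1.5, -4.6, -15.4]
width: 0.0103
finger_force: 30.9
```

Request:
{"name": "carry_out", "arguments": {"commands": [{"fingers": 0.27, "dp": [0, 0, 0], "rotation": [0, 0, 0]}, {"fingers": 0.27, "dp": [0, 0, 0], "rotation": [0, 0, 0]}, {"fingers": 0.27, "dp": [0, 0, 0], "rotation": [0, 0, 0]}, {"fingers": 0.27, "dp": [0, 0, -0.4], "rotation": [0, 0, 0]}, {"fingers": 0.27, "dp": [0, 0, -0.8], "rotation": [0, 0, 0]}, {"fingers": 0.27, "dp": [0, 0, -1], "rotation": [0, 0, 0]}, {"fingers": 0.27, "dp": [0, 0, -1], "rotation": [0, 0, 0]}, {"fingers": 0.27, "dp": [0, 0, -0.5], "rotation": [0, 0, 0]}]}}

```text
clock: 29.25
tcp_pos: [0.6956, 0.0383, 0.3571]
orientation: [0.002, 0.716, 0.698, 0.001]
ft_force: [0.8, 0.1, 0.0]
width: 0.024
finger_force: 0.0
```

Run:
```python
from m import *
o=observe();print(o['ft_force'],o['tcp_pos'],o['width'],o['clock'])
s=snapshot('side');save('p2',s['frame'])
w=snapshot('wrist');P=cloud(w);x,y,z=P[...,0],P[...,1],P[...,2]
for lo in np.arange(.1,.27,.02):
    m=(z>lo)&(z<lo+.02)&(x>.6)&(x<.76)&(y>-.1)&(y<.13)
    if m.sum()>20:print(lo.round(2),m.sum(),np.percentile(x[m],[5,50,95]).round(3))
```

```text
[8.09926080e-01 9.81750873e-02 5.92227828e-04] [0.69561065 0.03825574 0.35707873] 0.024021157628522884 29.25
0.1 418 [0.661 0.663 0.666]
0.12 454 [0.66  0.662 0.665]
0.14 504 [0.659 0.661 0.664]
0.16 585 [0.658 0.66  0.663]
0.18 669 [0.657 0.659 0.662]
0.2 767 [0.657 0.659 0.66 ]
0.22 908 [0.656 0.657 0.659]
0.24 6421 [0.651 0.664 0.699]
```

View pics/p2.png

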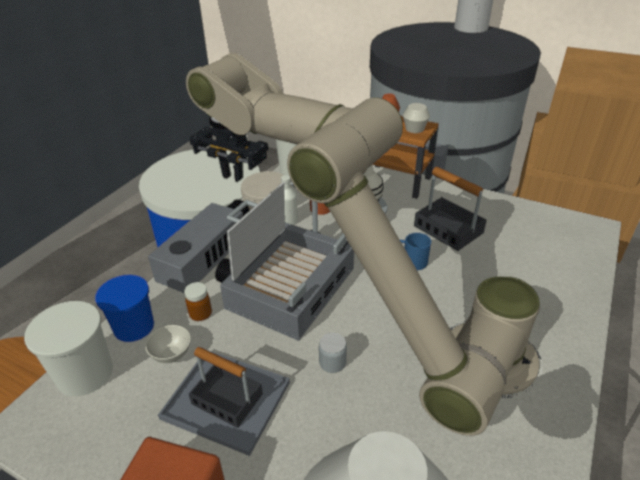

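The panel stands at about 1.52 rad (side 258,230), the basket is flat in the tray (side 222,385), both wings are turned, and the arm is clear. I'm handing in.

```bash
python3 -c "
from rig import order
print(order.hand_in())"
```

```text
the job is handed in; nothing more can be done
None
```

The job is handed in, with no verdict returned: the basket stands flat in the drip tray, both fasteners are turned to about 1.55 rad, and the panel is left open at about 1.52 rad with the arm clear, at about 29 s on the clock.

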